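# Close the tile sealer until the cap clicks

## Task

Close the white sealer canister: pick up the loose red cap, set it upright down into the filler neck, then press it down lightly and turn it clockwise by its bar, re-gripping if need be, until the lock ring is home against its stop and the ratchet clicks at least once. Keep the push on the canister below about 35 N (3.5 kg), do not disturb the other things on the bench, and let go with the cap sitting straight in the neck and the ring still home.

Things in the scene. Friction and masses are not known exactly. Their poses are not given: they have to be found in the camera images.
- cap_center (a point): Loose red cap, 110 g, standing right way up; point at its centre, half-way up its 55 mm; z up its axis, x along its grip bar. Bar 60 long (x), 14 thick (y), from 4.5 mm below to 27.5 mm above the point, on a 78 mm wide round flange (top 4.5 mm below the point). Under the flange a 58 mm plug with chamfered foot; its 77 mm skirt goes outside the neck. Lowest point (lugs) 27.5 mm below.
- cap_foot (a point): Centre of the cap's foot, 27.5 mm below cap_center, at the level of its lowest points: three lugs (6 mm balls, 22.5 mm from the axis, 120 degrees apart).
- neck (a point): Centre of the round mouth of the filler neck, at the rim, 178 mm above the bench, 28 mm above the canister's shoulder; z up. Bore 63 mm, outside 69 mm, so the plug has 2 mm all round. The canister is firm on the bench. Keep the force on it below 35 N; sideways forces in the bore add to the push, so stay on the axis.
- neck_floor (a point): Nominal floor of the lock ring, 10 mm below the rim; the true one lies 7 to 13 mm below, differs from time to time and is not measured: feel for it. Nine round radial teeth 2.4 mm high, 40 degrees apart, stand on it; the cap's lugs drop between them. The floor is sprung: gives 1 mm per 8 N after the first 4 N. Push with 10 to 16 N; under 6 N the lugs ride over without a full click.
- canister: White canister 170 mm (x) by 115 mm (y), 150 mm high to the shoulder; origin at the centre of its underside. The neck is 30 mm from its middle towards its own -x; a carrying handle, 170 mm high at most, is on the +x half. A red pointer of the lock ring sticks out of the neck over the shoulder and moves clockwise (from above) from a black stud to a green stud (home).
- ring (a joint): Lock ring in the neck: rad, growing clockwise seen from above, 0 to 1.2; 1.2 is its stop (home, pointer at the green stud), over 1.10 counts as home. Starts at 0.1 to 0.7, stays where it is left. The pressed cap drives it with about 0.15 N m; at the stop the ratchet slips at about 0.2 to 0.35 N m, a click every 40 degrees.
- ratchet (a joint): How far the ring's spring teeth are pushed down, in m: 0 up, about 0.002 while the lugs ride over them; a push past 0.0014 and fall back below 0.0006 is a click. They start to give at 9 N.
- hammer: Small hammer, 240 mm long, lying on the bench. Bystander; leave it alone.
- bowl: Blue bowl, 100 mm wide and 50 mm high. Bystander; leave it alone.
- tiles: Pair of 100 mm tiles lying one on the other, 21 mm high. Bystander; leave it alone.
There are look-alikes about, which are no part of the job. Several things look just like the part that bears cap_center: the one meant starts farthest to the robot's right. Several things have the shape of the canister; the one meant has the colours described above.

How it is judged:
On the way, in this order (a step that is already met when the one before it is completed fails the run):
1. the cap is set upright into the neck (horizontal distance between cap_center and neck below 0.005 m and angle between cap_center's own z axis and vertical below 0.12 rad and z of cap_center in the frame of neck between 0.004 and 0.0255 m), for 0.1 s.
2. with the lock ring turned home, its ratchet is pushed over by the cap (all of step 1 and value of joint ring above 1.1 rad and value of joint ratchet above 0.0014 m and contact force between cap and canister above 3 N).
3. the ratchet falls back: one click (all of step 1 and value of joint ring above 1.1 rad and value of joint ratchet below 0.0006 m), for 0.02 s.
At the end, for the whole second after the job is handed in: The cap sits in the neck within 5 mm of its axis, within 0.12 rad of upright, its centre 4 to 25.5 mm above the rim; the lock ring is home (more than 1.10 rad), the ratchet has clicked at least once there and its teeth are up (pushed down less than 0.6 mm), and the cap is released and at rest (all of step 3 and linear speed of cap below 0.02 m/s); the robot touches nothing.
It fails at once if the cap is pushed on the canister with more than 35 N (contact force between cap and canister above 35 N).
It fails at once if the robot pushes on the canister with more than 35 N (contact force between any of the fingers, the arm and canister above 35 N).
It fails at once if the hammer is shifted by more than 30 mm (distance of hammer from where it was at the start of the episode above 0.03 m).
It fails at once if the bowl is shifted by more than 30 mm (distance of bowl from where it was at the start of the episode above 0.03 m).
It fails at once if the tiles is shifted by more than 30 mm (distance of tiles from where it was at the start of the episode above 0.03 m).
It also fails if it takes over 72 s, if anything falls off the work surface, if the arm or the gripper's body presses on something with over 40 N, if the wrist force passes 120 N, or if a joint passes its speed limit or range.

## Robot

A 6-joint arm with a two-finger parallel gripper is mounted at the origin on the work surface. World frame = base frame: x ahead of the robot, y to its left, z up, the work surface at z = 0. Lengths are in m, angles in rad, forces in N, time in s.
With the tool pointing down it reaches from about 0.325 to 0.85 m from the base axis. Payload 15.5 kg.
Tool frame: the origin (TCP) lies at the very end of the fingers, on their centre line; the grasp point (between the pads) lies 19 mm behind it; x points along the fingers, z is the direction in which the jaws open and shut, and the axes are right-handed (so a half turn about x gives the same grasp; the last joint's range is limited). The gripper opens to 91 mm and grips with 3 to 60 N. Pads are 32 mm wide; open, the fingers measure 118 mm over their backs; the gripper's body (76 mm by 178 mm) begins 60 mm behind the grasp point.
Start: joints at [-1.329, 0.494, 1.345, -0, 1.302, -0.096], TCP at [0.207, -0.59, 0.214] pointing down, gripper open.
Joint ranges: [-2.91, 2.91], [-0.82, 2.16], [0.22, 2.67], [-1.22, 4.37], [0.12, 2.79], [-3.08, 3.08]. Speed limits (rad/s): [1.89, 1.89, 2.57, 3.01, 3.01, 3.01].

## Interface

Orientations are given as [roll, pitch, yaw] about the fixed x, y, z axes, in that order (R = Rz(yaw) Ry(pitch) Rx(roll)).
In Python, from workcell import telemetry, capture, manip gives the robot as it stands. The module is installed in compiled form; this text tells all that it offers.
- The arm moves only by the tool jog_arm, never from a script. Its argument "rows" is a list of rows, each a list of 2 entries, a list of its own where there are three numbers: the shift along the tool's x, y, z in m, then the turn, a rotation vector about the tool's x, y, z in rad. In form: [[[x, y, z], [ax, ay, az]], ...]. A call has exactly 8 rows; each row is the pose to reach, as a shift and turn from the pose commanded when the call began, along the tool's axes at that moment; what a row does not reach only later rows make up. A row lasts 1/10 s, in which the tool goes at most 50 mm and 8.59 degrees, less where a joint would pass 70% of its speed; a pose out of reach is approached as far as the arm can. A call with a gripper value outside its range is refused whole. "grip" is the opening, from 0 (shut) to 1 (fully open), set as the call begins (left out, the last holds). The fingers move at their own pace and stop on an object; "force" is the grip in N (left out, the last holds). Time passes only in rows, so rows that repeat a pose let the fingers close, or fill a call up. It gives the time, the measured TCP pose, the force and the opening at its end, in the units of the state.
- telemetry.read_state(): the state, without advancing time (a new reading comes with each control period).
- capture(name): name is "scene" or "side" or "wrist"; returns a dict with "color" (400x640x3 uint8, red, green, blue), "fx", "fy", "cx", "cy" (pixels), "k1" (the pictures are not rectified: a ray, as slopes to the right and down, at radius r is drawn at 1 + k1 r^2 times it, then the intrinsics apply), "R" (3x3) and "t" (3): a world point X has camera coordinates R X + t; the wrist camera has in their place "tool_from_camera" (4x4, takes a point from camera to tool coordinates, whose origin is the TCP and whose axes are the tool frame's). Camera axes: x right, y down, z forward; pixel columns grow to the right and rows downward; lengths in m; the calibration is good to about 2 mm. A picture is of the moment at which its call begins: read the wrist's pose just before it. There is no depth.
- manip.sign_off(): hands the job in, once; it reports no verdict.
The state is a dict: "time_s": time; "joint_pos": joint angles; "joint_vel": joint speeds; "tau": joint torques, N m; "tcp_pos": TCP position; "ee_rot": TCP orientation; "contact_force": force on the tool from outside, world axes, zero at the start; "wrist_torque": the same for the moment, N m; "grip_width": finger opening in m.
Only numpy, scipy, OpenCV 4.12 (cv2) and the standard library are available. Lean on these libraries where they do the work, as an engineer would, in place of code of your own. Each camera call takes 0.05 s, during which the arm holds its last target.

## Working session

There is one attempt and no reset: what is moved stays moved. The work goes in short steps, Python scripts to look and compute and a tool call to move; the robot and the scene stay as the last step left them, time stands still between calls to the robot, and variables do not carry over. Pictures are saved under pics/ and viewed, and the job is handed in when it is done.

Besides the shell and the picture viewer there is one more tool, called after ">>>" as name(argument=value, ...) on one line, values as JSON. jog_arm: Moves the arm, as the interface text tells. Its arguments: {"type":"object","properties":{"rows":{"type":"array","items":{"type":"array"}},"grip":{"type":"number"},"force":{"type":"number"}},"required":["rows"]}

```bash
mkdir -p pics; cat > h.py <<'E'
import numpy as np, cv2, pickle, sys
from scipy.spatial.transform import Rotation as Ro
from workcell import telemetry, capture, manip
def snap(n,tag):
    s=telemetry.read_state(); c=capture(n); c['state']=s
    pickle.dump(c,open(f'{tag}.pkl','wb')); cv2.imwrite(f'pics/{tag}.png',c['color'][:,:,::-1]); return c
def load(tag): return pickle.load(open(f'{tag}.pkl','rb'))
def cam(c):
    """R_wc (cam->world), origin"""
    if 'R' in c and c['R'] is not None: R=np.array(c['R']);return R.T,-R.T@np.array(c['t'])
    T=np.array(c['tool_from_camera']);s=c['state'];Rt=Ro.from_euler('xyz',s['ee_rot']).as_matrix()
    return Rt@T[:3,:3],Rt@T[:3,3]+np.array(s['tcp_pos'])
def ray(c,u,v):
    x=(u-c['cx'])/c['fx'];y=(v-c['cy'])/c['fy'];rd=np.hypot(x,y);r=rd
    for _ in range(30): r=rd/(1+c['k1']*r*r)
    k=r/rd if rd>0 else 1
    R,o=cam(c);return o,R@np.array([x*k,y*k,1])
def onz(c,u,v,z):
    o,d=ray(c,u,v);return o+d*(z-o[2])/d[2]
def proj(c,X):
    R,o=cam(c);p=R.T@(np.array(X)-o);x,y=p[:2]/p[2];k=1+c['k1']*(x*x+y*y)
    return np.array([c['fx']*x*k+c['cx'],c['fy']*y*k+c['cy']])
E
python3 - <<'E'
from h import *
np.set_printoptions(precision=4,suppress=True)
for n in ['scene','side','wrist']:
    c=snap(n,n+'0'); print(n,c['fx'],c['k1'],cam(c)[1],cam(c)[0][:,2])
print(telemetry.read_state())
E
```

```text
scene 421.1113084151258 -0.10239126069786088 [1.245  0.1447 1.0309] [-0.6322 -0.0889 -0.7697]
side 455.15213888451655 -0.08464986209239775 [0.2499 0.8639 1.0646] [ 0.1906 -0.6614 -0.7255]
wrist 310.17570825709544 0.008709668699501825 [ 0.2869 -0.5625  0.3845] [-0.2758 -0.0958 -0.9564]
{'time_s': 0.15, 'joint_pos': array([-1.3285,  0.494 ,  1.3459,  0.    ,  1.3025, -0.0955]), 'joint_vel': array([ 0.0002, -0.0013, -0.0011,  0.0014, -0.0002,  0.    ]), 'tau': array([ -0.    , -87.9197, -38.2048,   0.0705,   0.0503,  -0.0001]), 'tcp_pos': array([ 0.2071, -0.5894,  0.2135]), 'ee_rot': array([3.0125, 1.5699, 1.7795]), 'contact_force': array([ 0.3973, -0.631 ,  0.2496]), 'wrist_torque': array([ 0.0473, -0.0736,  0.0457]), 'grip_width': 0.09141355044644492}
```

View pics/scene0.png

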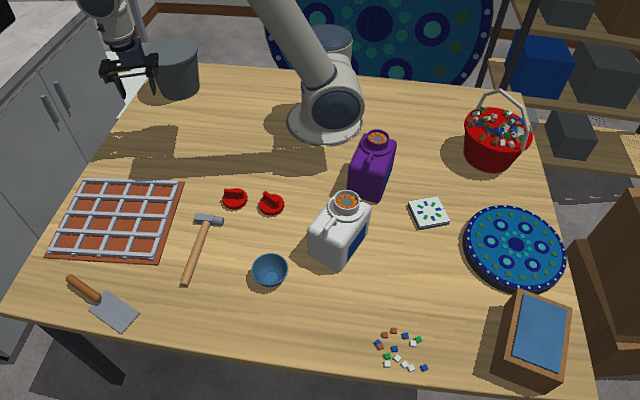

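View pics/side0.png

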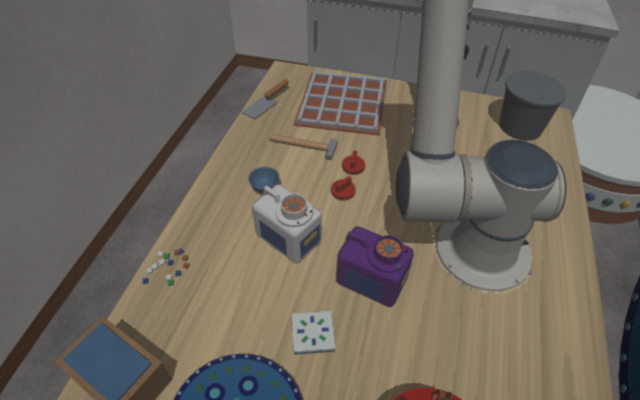

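View pics/wrist0.png

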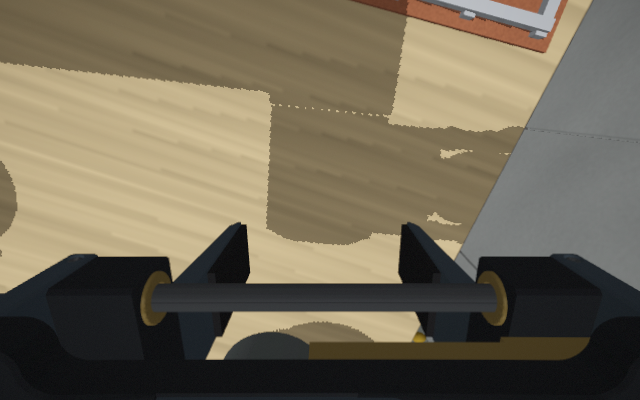

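Two red caps: A at scene px (234,198) / side px (353,163), and B at scene (271,204) / side (343,188). In the scene view -y (the robot's right) is to the left, because the gripper at y=-0.59 shows at (130,70). So A is the one meant. The white canister is at scene (340,230), and the purple one at (375,165) is the decoy. I'll enlarge to confirm.

```bash
python3 - <<'E'
from h import *
a=load('scene0');b=load('side0')
def cr(c,x,y,w,h,s): return cv2.resize(c['color'][y:y+h,x:x+w,::-1],None,fx=s,fy=s,interpolation=cv2.INTER_CUBIC)
cv2.imwrite('pics/crop1.png',np.hstack([cr(a,210,175,95,75,4),cr(a,300,180,80,75,4)]))
cv2.imwrite('pics/crop2.png',np.hstack([cr(b,325,140,60,60,5),cr(b,240,170,90,60,5)]))
for u,v in [(234,198),(271,204)]: print(onz(a,u,v,.02))
for u,v in [(353,163),(343,188)]: print(onz(b,u,v,.02))
E
```

```text
[ 0.44193016 -0.22520474  0.02      ]
[ 0.44842861 -0.10477466  0.02      ]
[ 0.44017699 -0.23028467  0.02      ]
[ 0.44492081 -0.10939821  0.02      ]
```

View pics/crop1.png

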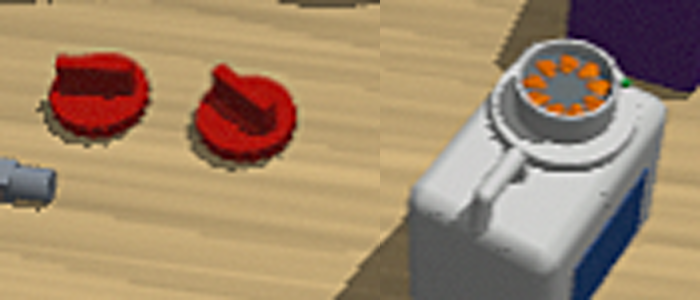

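View pics/crop2.png

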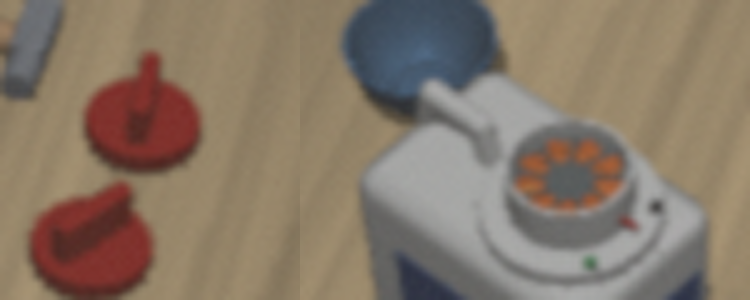

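```bash
python3 - <<'E'
from h import *
np.set_printoptions(precision=4,suppress=True)
s=telemetry.read_state();print(Ro.from_euler('xyz',s['ee_rot']).as_matrix())
c=load('wrist0');print(c['tool_from_camera'],c['fx'],c['cx'],c['cy'])
a=load('scene0');b=load('side0')
# bar top ends, rough; neck
print('barA scene',onz(a,225,190,.055),onz(a,243,193.5,.055))
print('barA side',onz(b,355,151.5,.055),onz(b,353,165,.055))
print('neck',onz(a,347,199.5,.178),onz(b,294,205.6,.178))
print('blk,red,green',onz(b,311,211,.152),onz(b,305.5,214.5,.152),onz(b,298,222.5,.152))
E
```

```text
[[-0.0002  0.9435  0.3314]
 [ 0.0008  0.3314 -0.9435]
 [-1.      0.0001 -0.0009]]
[[-0.0001 -0.292   0.9564 -0.1711]
 [-0.0004 -0.9564 -0.292   0.0843]
 [ 1.     -0.0004 -0.0001  0.0009]
 [ 0.      0.      0.      1.    ]] 310.17570825709544 323.5855734576765 199.66970059432413
barA scene [ 0.4426 -0.2487  0.055 ] [ 0.4482 -0.1898  0.055 ]
barA side [ 0.4398 -0.2495  0.055 ] [ 0.4317 -0.1845  0.055 ]
neck [0.5281 0.1293 0.178 ] [0.5224 0.1337 0.178 ]
blk,red,green [0.4815 0.118  0.152 ] [0.4919 0.1335 0.152 ] [0.5026 0.1646 0.152 ]
```

>>> jog_arm(rows=[[[0.0,0.02,-0.016],[-0.08,0,0]],[[0.005,0.06,-0.047],[-0.22,0,0]],[[0.01,0.11,-0.085],[-0.37,0,0]],[[0.014,0.155,-0.12],[-0.52,0,0]],[[0.014,0.19,-0.15],[-0.67,0,0]],[[0.014,0.23,-0.18],[-0.82,0,0]],[[0.014,0.265,-0.21],[-0.96,0,0]],[[0.014,0.3,-0.235],[-1.09,0,0]]], grip=1.0)

```text
time_s: 0.95
tcp_pos: [0.4093, -0.2716, 0.1999]
ee_rot: [2.533, 1.571, 2.395]
contact_force: [1.1, -0.7, 0.8]
grip_width: 0.0912
```

```bash
cat > to.py <<'E'
# usage: to.py x y z psi  -> shift in tool axes, rotvec for tool straight down, jaw angle psi
from h import *
np.set_printoptions(precision=4,suppress=True)
s=telemetry.read_state();R=Ro.from_euler('xyz',s['ee_rot']).as_matrix()
x,y,z,p=map(float,sys.argv[1:5])
Z=np.array([np.cos(p),np.sin(p),0]);X=np.array([0,0,-1.]);T=np.column_stack([X,np.cross(Z,X),Z])
print('t',s['time_s'],'tcp',s['tcp_pos'],'psi',np.arctan2(R[1,2],R[0,2]),'q',s['joint_pos'],'F',s['contact_force'],'M',s['wrist_torque'],'w',s['grip_width'])
print('shift',R.T@(np.array([x,y,z])-s['tcp_pos']),'rot',Ro.from_matrix(R.T@T).as_rotvec())
E
python3 to.py .442 -.222 .2 0
```

```text
t 0.95 tcp [ 0.4093 -0.2716  0.1999] psi -0.1375295831130225 q [-0.7074  0.3234  1.6857  0.      1.1327 -0.5699] F [ 1.1203 -0.6754  0.8051] M [-0.0876 -0.0624 -0.0017] w 0.09121365318056991
shift [-0.0001  0.0536  0.0256] rot [-0.1375 -0.0002 -0.0001]
```

>>> jog_arm(rows=[[[0,0.027,0.013],[-0.07,0,0]],[[0,0.045,0.021],[-0.12,0,0]],[[0,0.0536,0.0256],[-0.1375,0,0]],[[0,0.0536,0.0256],[-0.1375,0,0]],[[0,0.0536,0.0256],[-0.1375,0,0]],[[0,0.0536,0.0256],[-0.1375,0,0]],[[0,0.0536,0.0256],[-0.1375,0,0]],[[0,0.0536,0.0256],[-0.1375,0,0]]])

```text
time_s: 1.75
tcp_pos: [0.4416, -0.2247, 0.1999]
ee_rot: [-2.362, 1.571, -2.369]
contact_force: [-0.1, -0.5, 0.9]
grip_width: 0.0914
```

```bash
python3 -c "
from h import *
snap('wrist','w1')"
```

```text
(no output)
```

View pics/w1.png

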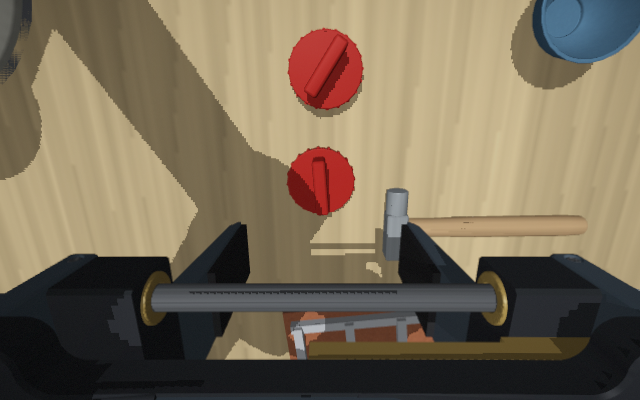

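```bash
python3 - <<'E'
from h import *
c=load('w1')['color'];cv2.imwrite('pics/w1c.png',cv2.resize(c[135:225,275:370,::-1],None,fx=6,fy=6,interpolation=cv2.INTER_CUBIC))
E
```

```text
(no output)
```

View pics/w1c.png

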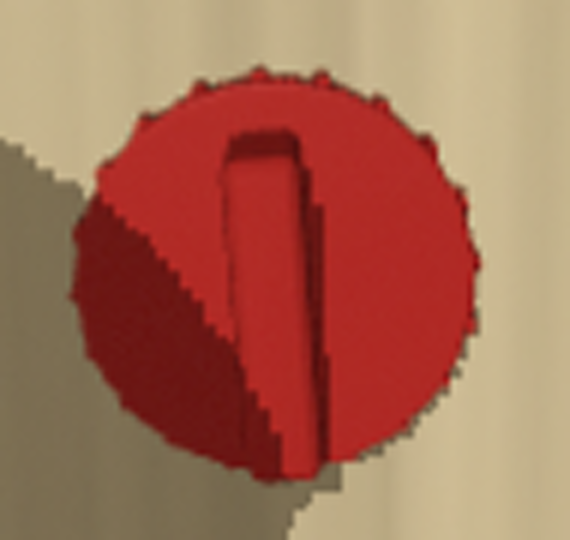

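```bash
python3 - <<'E'
from h import *
c=load('w1');hsv=cv2.cvtColor(c['color'],cv2.COLOR_RGB2HSV)
m=(((hsv[...,0]<8)|(hsv[...,0]>172))&(hsv[...,1]>150)&(hsv[...,2]>50)).astype(np.uint8)
n,l,st,ce=cv2.connectedComponentsWithStats(m)
for i in range(1,n):
    if st[i,4]>1500: print(st[i],ce[i])
    if st[i,4]>1500 and 300<ce[i][0]<340 and 160<ce[i][1]<200: k=i
cn=max(cv2.findContours((l==k).astype(np.uint8),0,cv2.CHAIN_APPROX_NONE)[0],key=len)[:,0,:].astype(float)
P=np.array([onz(c,u,v,.021)[:2] for u,v in cn if v<200])
A=np.c_[2*P,np.ones(len(P))];s=np.linalg.lstsq(A,(P**2).sum(1),rcond=None)[0]
print('flange',s[:2],np.sqrt(s[2]+s[0]**2+s[1]**2))
e1=onz(c,318.7,161.3,.055);e2=onz(c,323.3,214.2,.055);print(e1,e2,(e1+e2)/2,np.linalg.norm(e1-e2),np.arctan2(*(e1-e2)[[1,0]]))
print(c['state']['tcp_pos'])
E
```

```text
[ 288   28   76   82 4694] [325.02172987  68.65445249]
[ 287  146   68   69 3496] [320.45881007 180.28203661]
flange [ 0.43938409 -0.2263818 ] 0.038409260485223015
[ 0.43820546 -0.19746039  0.055     ] [ 0.44250221 -0.25509725  0.055     ] [ 0.44035384 -0.22627882  0.055     ] 0.05779679736197061 1.6452074341828973
[ 0.44155299 -0.22472748  0.19991236]
```

```bash
python3 to.py .440 -.2263 .027 0.0745
```

```text
t 1.8 tcp [ 0.4416 -0.2246  0.1999] psi -0.006466432232493801 q [-0.591   0.329   1.6764 -0.      1.1362 -0.5846] F [-0.0873  0.859  -0.5582] M [-0.0274 -0.1248 -0.0106] w 0.09107396158748111
shift [ 0.1729 -0.0017 -0.0016] rot [-0.081  -0.0001 -0.    ]
```

>>> jog_arm(rows=[[[0.03,-0.001,-0.001],[-0.04,0,0]],[[0.07,-0.0017,-0.0016],[-0.08,0,0]],[[0.1,-0.0017,-0.0016],[-0.081,0,0]],[[0.115,-0.0017,-0.0016],[-0.081,0,0]],[[0.115,-0.0017,-0.0016],[-0.081,0,0]],[[0.115,-0.0017,-0.0016],[-0.081,0,0]],[[0.115,-0.0017,-0.0016],[-0.081,0,0]],[[0.115,-0.0017,-0.0016],[-0.081,0,0]]])

```text
time_s: 2.6
tcp_pos: [0.4408, -0.2263, 0.0859]
ee_rot: [-0.685, 1.569, -0.61]
contact_force: [0.3, 0.1, 0.2]
grip_width: 0.0913
```

```bash
python3 to.py .440 -.2263 .027 0.0745;python3 -c "
from h import *
snap('wrist','w2')"
```

```text
t 2.6 tcp [ 0.4408 -0.2263  0.0859] psi 0.07549905797100048 q [-0.5948  0.4932  1.8052 -0.      0.8414 -0.6703] F [0.2562 0.0528 0.22  ] M [-0.042  -0.1393  0.065 ] w 0.09130210715558795
shift [ 0.0589  0.0001 -0.0009] rot [0.001  0.0014 0.0012]
```

View pics/w2.png

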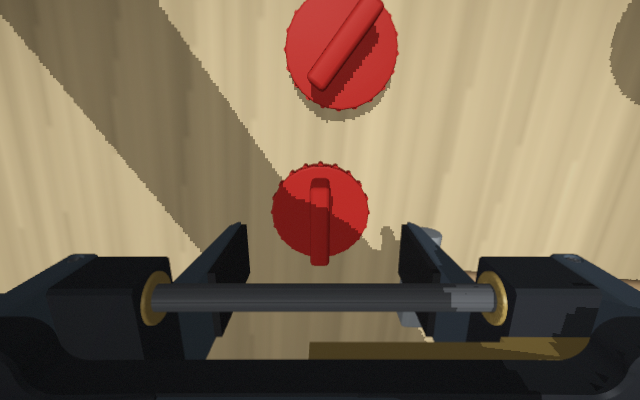

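```bash
python3 - <<'E'
from h import *
c=load('w2');e1=onz(c,319.5,180,.055);e2=onz(c,319.8,264.,.055);print(e1,e2,(e1+e2)/2,np.linalg.norm(e1-e2))
c=load('w1');print(onz(c,384,192,.02),onz(c,384,258,.02))
E
```

```text
[ 0.43685835 -0.19190896  0.055     ] [ 0.44153822 -0.25439927  0.055     ] [ 0.43919828 -0.22315411  0.055     ] 0.06266530399772555
[ 0.51387801 -0.24048748  0.02      ] [ 0.51814381 -0.32648733  0.02      ]
```

>>> jog_arm(rows=[[[0.02,0,-0.0007],[0,0,0]],[[0.04,0,-0.0007],[0,0,0]],[[0.052,0,-0.0007],[0,0,0]],[[0.058,0,-0.0007],[0,0,0]],[[0.059,0,-0.0007],[0,0,0]],[[0.059,0,-0.0007],[0,0,0]],[[0.059,0,-0.0007],[0,0,0]],[[0.059,0,-0.0007],[0,0,0]]], grip=0.5)

```text
time_s: 3.45
tcp_pos: [0.4398, -0.2261, 0.0264]
ee_rot: [-0.664, 1.57, -0.588]
contact_force: [-0.9, -0.1, 0.6]
grip_width: 0.0456
```

```bash
python3 to.py .440 -.2263 .027 0.0745
```

```text
t 3.45 tcp [ 0.4398 -0.2261  0.0264] psi 0.07550053582375421 q [-0.5957  0.5972  1.851   0.      0.6925 -0.6712] F [-0.8649 -0.1327  0.6235] M [-0.0418 -0.1019 -0.0072] w 0.045616808719625104
shift [-0.0006 -0.0002  0.0002] rot [0.001  0.0007 0.0005]
```

>>> jog_arm(rows=[[[0,0.001,0],[0,0,0]],[[0,0.001,0],[0,0,0]],[[0,0.001,0],[0,0,0]],[[0,0.001,0],[0,0,0]],[[0,0.001,0],[0,0,0]],[[0,0.001,0],[0,0,0]],[[0,0.001,0],[0,0,0]],[[0,0.001,0],[0,0,0]]], grip=0.0, force=50)

```text
time_s: 4.25
tcp_pos: [0.4394, -0.2249, 0.0259]
ee_rot: [2.675, 1.571, 2.75]
contact_force: [-0.9, -0.5, -0.0]
grip_width: 0.0137
```

```bash
python3 to.py .440 -.2253 .25 0.0745;python3 -c "
from h import *
snap('wrist','w3')"
```

```text
t 4.25 tcp [ 0.4394 -0.2249  0.0259] psi 0.0755418207156289 q [-0.5941  0.5978  1.8527 -0.      0.6913 -0.6696] F [-0.8567 -0.5037 -0.0175] M [-0.0315  0.0728  0.0242] w 0.013663300666551763
shift [-0.2241 -0.0004  0.0005] rot [ 0.001  -0.0001 -0.0001]
```

View pics/w3.png

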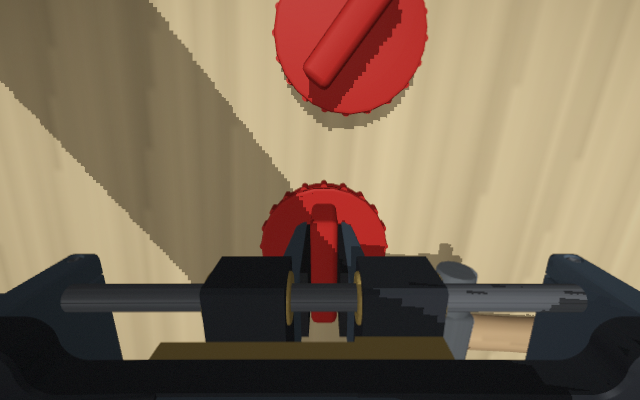

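```bash
cat > flange.py <<'E'
from h import *
from scipy.optimize import least_squares
def inhand(tag,vmax=245,zoff=-0.005,v0=170):
    # fit flange outline in tool coords; plane at tool x = tcp + (tcp_z - zf)
    c=load(tag);hsv=cv2.cvtColor(c['color'],cv2.COLOR_RGB2HSV)
    m=(((hsv[...,0]<8)|(hsv[...,0]>172))&(hsv[...,1]>150)&(hsv[...,2]>40)).astype(np.uint8); m[:v0]=0
    n,l,st,ce=cv2.connectedComponentsWithStats(m);k=1+np.argmax(st[1:,4])
    cn=max(cv2.findContours((l==k).astype(np.uint8),0,cv2.CHAIN_APPROX_NONE)[0],key=len)[:,0,:].astype(float)
    s=c['state'];R=Ro.from_euler('xyz',s['ee_rot']).as_matrix()
    P=[]
    for u,v in cn:
        if v<vmax:
            o,d=ray(c,u,v);o=R.T@(o-s['tcp_pos']);d=R.T@d;p=o+d*(-zoff-o[0])/d[0];P.append(p[1:])
    P=np.array(P);f=least_squares(lambda q:np.hypot(*(P-q[:2]).T)-q[2],[0,0,.039],loss='soft_l1',f_scale=.001)
    g=least_squares(lambda q:np.hypot(*(P-q[:2]).T)-.039,[0,0],loss='soft_l1',f_scale=.001)
    return len(P),f.x,g.x,np.abs(f.fun).max()
if __name__=='__main__': print(inhand(sys.argv[1],zoff=float(sys.argv[2])))
E
python3 flange.py w3 -.004
python3 - <<'E'
from h import *
c=load('w3');s=c['state'];R=Ro.from_euler('xyz',s['ee_rot']).as_matrix()
for u,v in [(323.5,205),(323.5,321)]: print(R.T@(onz(c,u,v,.0545)-s['tcp_pos']))
E
```

```text
(304, array([0.01890659, 0.00105491, 0.02323542]), array([-0.001422 ,  0.0011966]), np.float64(0.019722709883567533))
[-0.02859578  0.03634779  0.00128056]
[-0.02859938 -0.03008664  0.00125028]
```

>>> jog_arm(rows=[[[-0.02,0,0],[0,0,0]],[[-0.06,0,0],[0,0,0]],[[-0.11,0,0],[0,0,0]],[[-0.16,0,0],[0,0,0]],[[-0.2,0,0],[0,0,0]],[[-0.235,0,0],[0,0,0]],[[-0.25,0,0],[0,0,0]],[[-0.25,0,0],[0,0,0]]])

```text
time_s: 5.1
tcp_pos: [0.4403, -0.2254, 0.2779]
ee_rot: [-0.656, 1.567, -0.581]
contact_force: [0.6, 0.7, -2.2]
grip_width: 0.0137
```

```bash
python3 to.py .525 .06 .3 0.0745;python3 -c "
from h import *
snap('wrist','w4')"
```

```text
t 5.1 tcp [ 0.4403 -0.2254  0.2779] psi 0.0755580544608943 q [-0.594   0.2435  1.5654  0.0001  1.3287 -0.6696] F [ 0.5973  0.666  -2.185 ] M [ 0.0088 -0.1165 -0.0104] w 0.013728935608310627
shift [-0.0224  0.2782  0.1061] rot [0.0011 0.0032 0.0025]
```

View pics/w4.png

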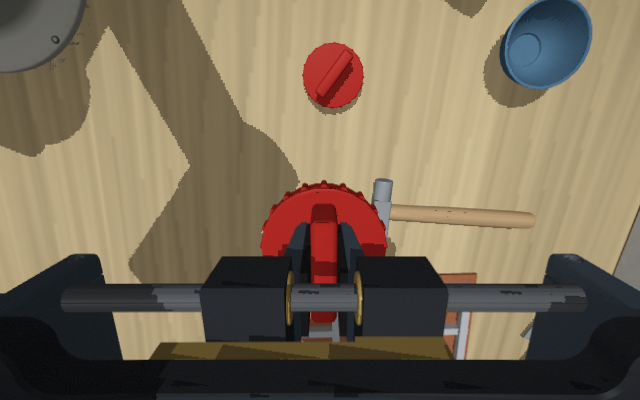

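```bash
python3 to.py .607 .169 .245 2.0; python3 flange.py w4 -.004
```

```text
t 5.15 tcp [ 0.4397 -0.225   0.2762] psi 0.0755833124079128 q [-0.594   0.2453  1.5678  0.      1.327  -0.6696] F [-0.9327  0.636  -1.2809] M [-0.0594 -0.1125  0.0018] w 0.013656000073566278
shift [0.0311 0.3803 0.1966] rot [-1.9244 -0.0001  0.0017]
(304, array([0.01885679, 0.00118498, 0.02331533]), array([-0.00136117,  0.00117915]), np.float64(0.02006018096913337))
```

>>> jog_arm(rows=[[[0,0.02,0.01],[-0.08,0,0]],[[0,0.055,0.028],[-0.22,0,0]],[[0,0.095,0.049],[-0.37,0,0]],[[0,0.135,0.07],[-0.52,0,0]],[[0,0.175,0.09],[-0.67,0,0]],[[0,0.215,0.111],[-0.82,0,0]],[[0,0.255,0.132],[-0.97,0,0]],[[0,0.295,0.152],[-1.12,0,0]]])

```text
time_s: 5.95
tcp_pos: [0.5686, 0.0826, 0.2738]
ee_rot: [1.982, 1.568, -3.1]
contact_force: [1.8, -1.3, -0.4]
grip_width: 0.0136
```

```bash
python3 to.py .607 .169 .245 2.0
```

```text
t 5.95 tcp [0.5686 0.0826 0.2738] psi 1.2017585928563002 q [ 0.0404  0.3706  1.3846 -0.      1.3892 -1.1614] F [ 1.7879 -1.251  -0.4116] M [ 0.0177 -0.1794  0.0491] w 0.013559620112883263
shift [ 0.0287 -0.0047  0.0945] rot [-0.7982 -0.     -0.0028]
```

>>> jog_arm(rows=[[[0.005,0,0.03],[-0.14,0,0]],[[0.012,-0.002,0.055],[-0.28,0,0]],[[0.02,-0.004,0.08],[-0.42,0,0]],[[0.026,-0.0047,0.0945],[-0.56,0,0]],[[0.0287,-0.0047,0.0945],[-0.7,0,0]],[[0.0287,-0.0047,0.0945],[-0.8,0,0]],[[0.0287,-0.0047,0.0945],[-0.8,0,0]],[[0.0287,-0.0047,0.0945],[-0.8,0,0]]])

```text
time_s: 6.75
tcp_pos: [0.6073, 0.1668, 0.2459]
ee_rot: [1.313, 1.569, -2.978]
contact_force: [0.4, 0.5, -2.7]
grip_width: 0.014
```

```bash
python3 to.py .607 .169 .245 2.0;python3 -c "
from h import *
snap('wrist','w5')"; python3 flange.py w5 -.004
```

```text
t 6.75 tcp [0.6073 0.1668 0.2459] psi 1.9921843196821916 q [ 0.1732  0.4746  1.2877  0.      1.3813 -1.819 ] F [ 0.4063  0.4776 -2.6663] M [ 0.0826 -0.1388 -0.0255] w 0.013995689677734376
shift [ 0.0009 -0.0006  0.0022] rot [-0.0078  0.0005 -0.0019]
(301, array([ 0.01828328, -0.00090618,  0.02328045]), array([-0.00198252, -0.00107923]), np.float64(0.01960664722809646))
```

View pics/w5.png

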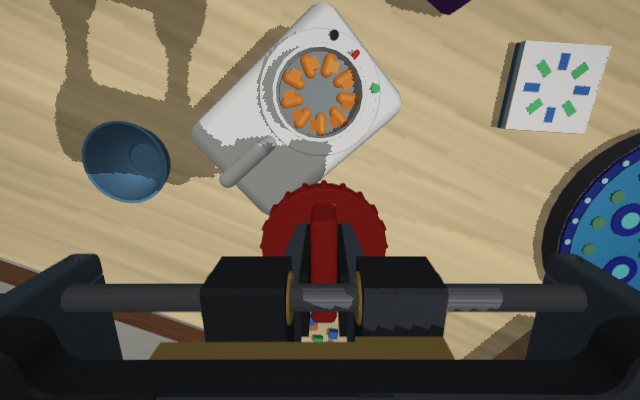

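```bash
python3 - <<'E'
from h import *
c=load('w5')['color'];cv2.imwrite('pics/w5c.png',cv2.resize(c[25:165,245:395,::-1],None,fx=5,fy=4.2,interpolation=cv2.INTER_CUBIC))
E
```

```text
(no output)
```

View pics/w5c.png

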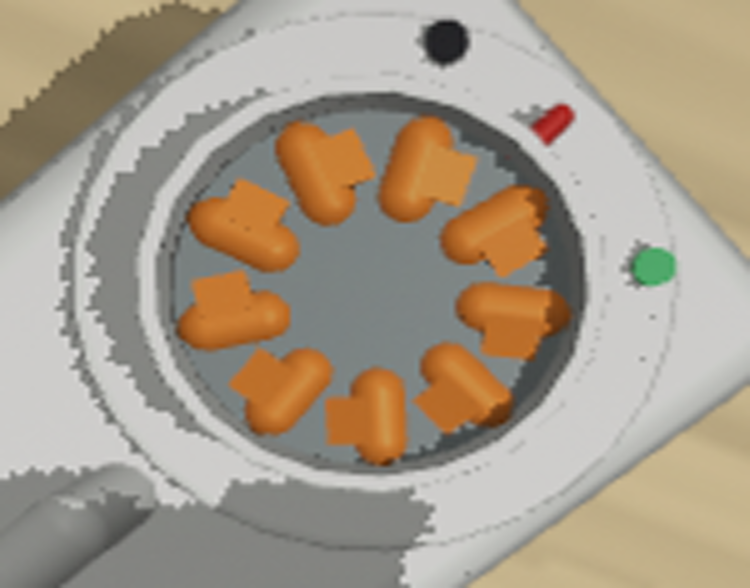

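```bash
cat > neck.py <<'E'
from h import *
from scipy.optimize import least_squares
np.set_printoptions(precision=4,suppress=True)
def circ(P,r=None):
    x0=[*P.mean(0)]+([] if r else [.035])
    f=least_squares(lambda q:np.hypot(*(P-q[:2]).T)-(r or q[-1]),x0,loss='soft_l1',f_scale=.0005)
    return f.x,np.abs(f.fun).mean()
def neck(tag,seed,th=170,z=.178):
    c=load(tag);g=cv2.cvtColor(c['color'],cv2.COLOR_RGB2GRAY)
    m=((c['color'].min(2)<th)).astype(np.uint8)
    n,l=cv2.connectedComponents(m,connectivity=4);k=l[seed[1],seed[0]]
    cn=max(cv2.findContours((l==k).astype(np.uint8),0,cv2.CHAIN_APPROX_NONE)[0],key=len)
    cn=cv2.convexHull(cn)[:,0,:].astype(float);ctr=cn.mean(0);cn+= .5*(cn-ctr)/np.linalg.norm(cn-ctr,axis=1)[:,None]
    print('hull bbox',cn.min(0),cn.max(0))
    P=np.array([onz(c,u,v,z)[:2] for u,v in cn]);return circ(P)
def flange(tag,x=-.004):
    c=load(tag);hsv=cv2.cvtColor(c['color'],cv2.COLOR_RGB2HSV)
    m=(((hsv[...,0]<8)|(hsv[...,0]>172))&(hsv[...,1]>150)&(hsv[...,2]>40));m[:170]=0
    s=c['state'];R=Ro.from_euler('xyz',s['ee_rot']).as_matrix();P=[]
    for u in range(260,390):
        v=np.flatnonzero(m[:,u])
        if len(v) and v[0]<238:
            o,d=ray(c,u,v[0]-.5);o=R.T@(o-s['tcp_pos']);d=R.T@d;P.append((o+d*(-x-o[0])/d[0])[1:])
    return circ(np.array(P),.0393),circ(np.array(P))
if __name__=='__main__':
    tag=sys.argv[1];print('flange tool yz',flange(tag))
    if len(sys.argv)>3:
        for th in (140,170): 
            (q,e)=neck(tag,(int(sys.argv[2]),int(sys.argv[3])),th);print('neck',q,e)
        s=load(tag)['state'];R=Ro.from_euler('xyz',s['ee_rot']).as_matrix()
        print('neck in tool',R.T@(np.array([q[0],q[1],.178])-s['tcp_pos']))
E
for t in w3 w4;do python3 neck.py $t;done; python3 neck.py w5 318 92
```

```text
flange tool yz ((array([-0.0003,  0.0012]), np.float64(0.0006128488318570688)), (array([0.0014, 0.0012, 0.0379]), np.float64(0.0005726651757861517)))
flange tool yz ((array([-0.0002,  0.0011]), np.float64(0.0005982466916167272)), (array([0.0011, 0.0012, 0.0381]), np.float64(0.0005732128547635394)))
flange tool yz ((array([-0.0008, -0.0011]), np.float64(0.0006098655492067708)), (array([ 0.0009, -0.0011,  0.0378]), np.float64(0.0005621795689390335)))
hull bbox [275.5008  46.5038] [361.4902 137.4986]
neck [0.5273 0.126  0.0317] 9.2418550768155e-05
hull bbox [275.5049  46.5078] [362.4999 137.4956]
neck [0.5273 0.126  0.0318] 7.60856692541201e-05
neck in tool [ 0.0681  0.0896 -0.0045]
```

```bash
python3 - <<'E'
from h import *
np.set_printoptions(precision=4,suppress=True)
for t in ['wrist0','w1','w2','w3','w4','w5']:
    c=load(t);T=np.array(c['tool_from_camera']);print(t,T[:3,3],Ro.from_matrix(T[:3,:3]).as_euler('xyz'),c['cx'],c['cy'],c['fx'],c['state']['grip_width'])
E
```

```text
wrist0 [-0.1711  0.0843  0.0009] [-1.712  -1.5704 -1.726 ] 323.5855734576765 199.66970059432413 310.17570825709544 0.09125876447280905
w1 [-0.1711  0.0827  0.0013] [-0.7773 -1.57   -2.6612] 323.5855734576765 199.66970059432413 310.17570825709544 0.09139812491435785
w2 [-0.1711  0.0826  0.0012] [-0.771  -1.57   -2.6676] 323.5855734576765 199.66970059432413 310.17570825709544 0.09130210715558795
w3 [-0.1711  0.0826  0.0012] [-0.7696 -1.57   -2.669 ] 323.5855734576765 199.66970059432413 310.17570825709544 0.013663300666551763
w4 [-0.1711  0.0826  0.0012] [-0.7726 -1.57   -2.6659] 323.5855734576765 199.66970059432413 310.17570825709544 0.013728935608310627
w5 [-0.1711  0.0823 -0.001 ] [-2.1776 -1.5704 -1.2618] 323.5855734576765 199.66970059432413 310.17570825709544 0.013995689677734376
```

```bash
python3 - <<'E'
from neck import *
for t,s in (('scene0',(347,201)),('side0',(293,206))):
    for th in (130,160):
        print(t,th,neck(t,s,th))
E
```

```text
hull bbox [329.5005 190.51  ] [358.4849 215.4511]
scene0 130 (array([0.541 , 0.1236, 0.0433]), np.float64(0.0022533767743582564))
hull bbox [-0.4241 -0.2648] [639.4241 399.2648]
scene0 160 (array([-0.5141, -0.0554,  1.7054]), np.float64(0.007432562126084619))
hull bbox [-0.4241 -0.2648] [639.4241 399.2648]
side0 130 (array([ 0.7259, -0.8332,  1.6185]), np.float64(0.001189169925528033))
hull bbox [-0.4241 -0.2648] [639.4241 399.2648]
side0 160 (array([ 0.7259, -0.8332,  1.6185]), np.float64(0.001189169925528033))
```

```bash
python3 - <<'E'
from h import *
from scipy.optimize import least_squares
np.set_printoptions(precision=4,suppress=True)
D=[load(t) for t in ['wrist0','w1','w2','w3','w4','w5']]
L=[(np.array(c['tool_from_camera']),Ro.from_euler('xyz',c['state']['ee_rot']).as_matrix()) for c in D]
# T_tc = Rt^T (e) + t0 ; R_tc = Rt^T dR Rt R0
def f(q):
    r=[]
    for T,R in L:
        r+=list((R.T@q[:3]+q[3:6]-T[:3,3])*10); r+=list((Ro.from_matrix(R.T@Ro.from_rotvec(q[6:9]).as_matrix()@R@Ro.from_rotvec(q[9:12]).as_matrix()@T[:3,:3].T)).as_rotvec())
    r+=[q[5]*.1,q[0+2]*.1, q[8]*.01]
    return r
s=least_squares(f,np.r_[0,0,0,-.171,.083,0,0,0,0,Ro.from_matrix(L[0][0][:3,:3]).as_rotvec()])
print(s.x,np.abs(s.fun).max())
E
```

```text
[ 0.0013 -0.0005  0.0001 -0.171   0.0833  0.      0.0002 -0.0007 -0.0001
  2.0618 -0.3089  2.0617] 6.310836675028995e-06
```

```bash
python3 to.py .5258 .1265 .235 2.0
```

```text
t 6.8 tcp [0.6075 0.1667 0.2463] psi 1.9922702313764784 q [ 0.1731  0.4742  1.2873  0.      1.3815 -1.8191] F [ 0.2068 -0.4674 -1.1241] M [ 0.1585 -0.1434  0.0098] w 0.013610527192439385
shift [ 0.0114  0.091  -0.0033] rot [-0.0077  0.0003 -0.0013]
```

>>> jog_arm(rows=[[[0.002,0.02,-0.001],[0,0,0]],[[0.005,0.045,-0.002],[0,0,0]],[[0.009,0.07,-0.0033],[0,0,0]],[[0.0114,0.085,-0.0033],[0,0,0]],[[0.0114,0.091,-0.0033],[0,0,0]],[[0.0114,0.091,-0.0033],[0,0,0]],[[0.0114,0.091,-0.0033],[0,0,0]],[[0.0114,0.091,-0.0033],[0,0,0]]])

```text
time_s: 7.6
tcp_pos: [0.5271, 0.1267, 0.2359]
ee_rot: [-1.742, 1.57, 0.254]
contact_force: [0.1, -0.5, -1.0]
grip_width: 0.014
```

```bash
python3 to.py .5258 .1265 .205 2.0; python3 to.py .5258 .1265 .205 2.0;python3 - <<'E'
from h import *
a=snap('scene','s6');b=snap('side','d6')
X=np.array([.5258,.1265,.178]);pa=proj(a,X);pb=proj(b,X);print(pa,pb)
def cr(c,p,s=5,w=60,h=50):
    x,y=int(p[0])-w,int(p[1])-h-15;return cv2.resize(c['color'][y:y+2*h,x:x+2*w,::-1],None,fx=3.3,fy=5,interpolation=cv2.INTER_CUBIC)
cv2.imwrite('pics/c6.png',np.hstack([cr(a,pa),cr(b,pb)]))
E
```

```text
t 7.6 tcp [0.5271 0.1267 0.2359] psi 1.9952231343774152 q [ 0.1256  0.3546  1.5207  0.0001  1.2657 -1.8696] F [ 0.0698 -0.5277 -1.0067] M [ 0.1576 -0.0976  0.0387] w 0.01396922141084002
shift [0.0309 0.0012 0.0004] rot [-0.0048 -0.0001  0.0006]
t 7.6 tcp [0.5271 0.1267 0.2359] psi 1.9952231343774152 q [ 0.1256  0.3546  1.5207  0.0001  1.2657 -1.8696] F [ 0.0698 -0.5277 -1.0067] M [ 0.1576 -0.0976  0.0387] w 0.01396922141084002
shift [0.0309 0.0012 0.0004] rot [-0.0048 -0.0001  0.0006]
[346.02139948 198.70819603] [293.62544586 203.31705596]
```

View pics/c6.png

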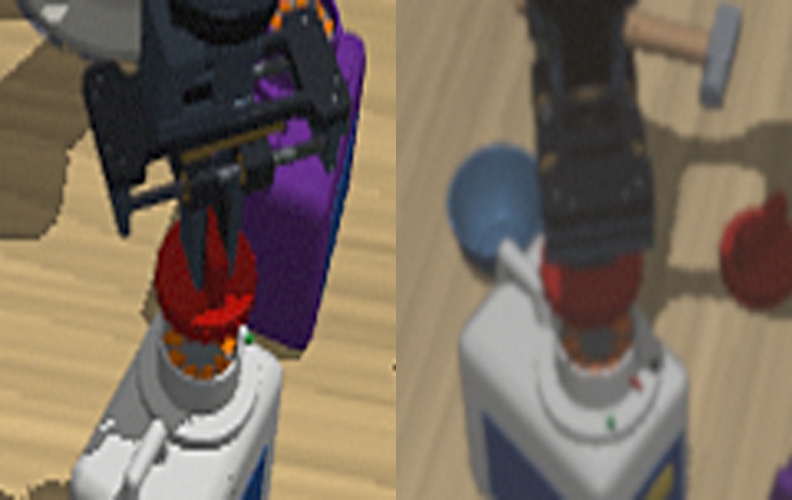

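```bash
python3 - <<'E'
from h import *
X=np.array([.5258,.1265,.178]);C=np.array([.5271,.1267,.2329])
out=[]
for t in ('s6','d6'):
    c=load(t);p=proj(c,X);w,h=45,40;x,y=int(p[0])-w,int(p[1])-h-12;S=4.4
    im=cv2.resize(c['color'][y:y+2*h,x:x+2*w,::-1],None,fx=S,fy=S,interpolation=cv2.INTER_CUBIC)
    for ctr,r,col in((X,.0345,(255,255,0)),(X,.0315,(0,255,0)),(C,.039,(255,255,255))):
        for a in np.linspace(0,2*np.pi,40):
            q=(proj(c,ctr+r*np.array([np.cos(a),np.sin(a),0]))-[x,y]+.5)*S-.5;cv2.circle(im,tuple(int(k) for k in q),1,col,-1)
    out.append(im)
cv2.imwrite('pics/ov6.png',np.hstack(out))
E
```

```text
(no output)
```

View pics/ov6.png

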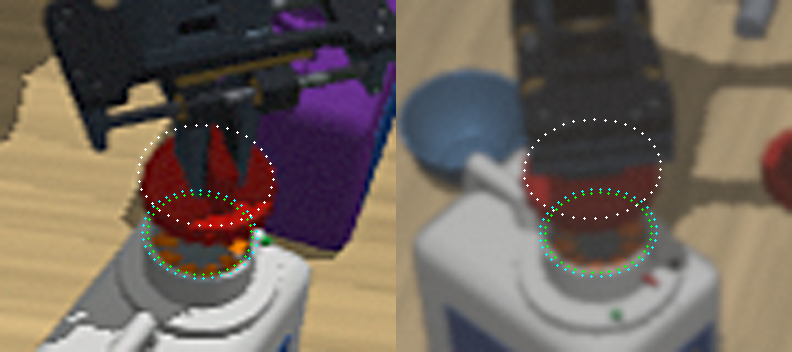

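>>> jog_arm(rows=[[[0.008,0.001,0.0003],[-0.0,0,0]],[[0.016,0.001,0.0003],[0,0,0]],[[0.023,0.001,0.0003],[0,0,0]],[[0.027,0.001,0.0003],[0,0,0]],[[0.028,0.001,0.0003],[0,0,0]],[[0.028,0.001,0.0003],[0,0,0]],[[0.028,0.001,0.0003],[0,0,0]],[[0.028,0.001,0.0003],[0,0,0]]])

```text
time_s: 8.5
tcp_pos: [0.5254, 0.1263, 0.2081]
ee_rot: [-1.833, 1.57, 0.163]
contact_force: [-0.6, -0.2, -1.6]
grip_width: 0.0133
```

```bash
python3 to.py .5258 .1265 .2 2.0;python3 - <<'E'
from h import *
s=load('w5')['state']
C=telemetry.read_state()['tcp_pos'];X=np.array([.5258,.1265,.178]);C=np.array([C[0],C[1],C[2]-.003])
out=[]
for t in ('scene','side'):
    c=snap(t,t[0]+'7');p=proj(c,X);w,h=45,40;x,y=int(p[0])-w,int(p[1])-h-12;S=4.4
    im=cv2.resize(c['color'][y:y+2*h,x:x+2*w,::-1],None,fx=S,fy=S,interpolation=cv2.INTER_CUBIC)
    im0=im.copy()
    for ctr,r,col in((X,.0345,(255,255,0)),(C,.039,(255,255,255))):
        for a in np.linspace(0,2*np.pi,30):
            q=(proj(c,ctr+r*np.array([np.cos(a),np.sin(a),0]))-[x,y]+.5)*S-.5;cv2.circle(im,tuple(int(k) for k in q),1,col,-1)
    out.append(im)
cv2.imwrite('pics/ov7.png',np.hstack(out))
E
```

```text
t 8.5 tcp [0.5254 0.1263 0.2081] psi 1.9955260341633523 q [ 0.1254  0.3809  1.5629  0.      1.1973 -1.8702] F [-0.6061 -0.168  -1.6149] M [ 0.1024 -0.1038  0.0094] w 0.01333938688970785
shift [ 0.0081 -0.0004  0.    ] rot [-0.0045 -0.0001  0.0005]
```

View pics/ov7.png

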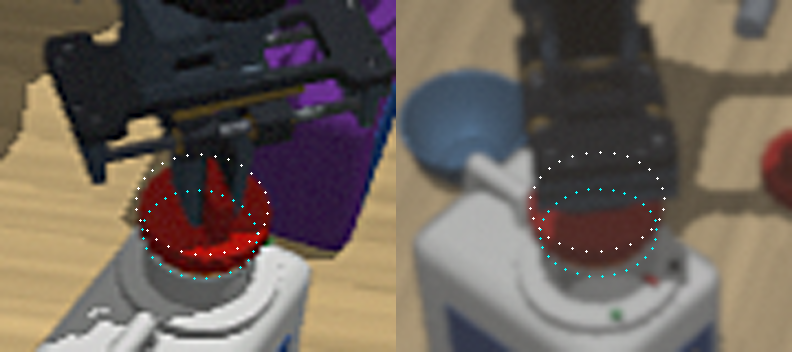

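>>> jog_arm(rows=[[[0.001,0,0],[0,0,0]],[[0.002,0,0],[0,0,0]],[[0.003,0,0],[0,0,0]],[[0.004,0,0],[0,0,0]],[[0.005,0,0],[0,0,0]],[[0.006,0,0],[0,0,0]],[[0.006,0,0],[0,0,0]],[[0.006,0,0],[0,0,0]]])

```text
time_s: 9.4
tcp_pos: [0.5252, 0.1263, 0.2018]
ee_rot: [0.526, 1.571, 2.522]
contact_force: [0.0, -0.0, -1.0]
grip_width: 0.0138
```

```bash
python3 to.py .5258 .1265 .2 2.0
```

```text
t 9.4 tcp [0.5252 0.1263 0.2018] psi 1.9955093599897094 q [ 0.1254  0.3878  1.5711  0.      1.1827 -1.8701] F [ 0.0488 -0.0061 -0.9955] M [ 0.105  -0.0947  0.0072] w 0.013816228274667986
shift [ 0.0018 -0.0006 -0.0001] rot [-0.0045  0.     -0.    ]
```

>>> jog_arm(rows=[[[0.0005,-0.0003,0],[0,0,0]],[[0.001,-0.0003,0],[0,0,0]],[[0.0015,-0.0003,0],[0,0,0]],[[0.002,-0.0003,0],[0,0,0]],[[0.0025,-0.0003,0],[0,0,0]],[[0.003,-0.0003,0],[0,0,0]],[[0.003,-0.0003,0],[0,0,0]],[[0.003,-0.0003,0],[0,0,0]]])

```text
time_s: 10.2
tcp_pos: [0.5255, 0.1264, 0.1988]
ee_rot: [0.916, 1.571, 2.911]
contact_force: [0.1, 0.0, -1.9]
grip_width: 0.0138
```

```bash
python3 to.py .5258 .1265 .2 2.0
```

```text
t 10.2 tcp [0.5255 0.1264 0.1988] psi 1.9955706707278187 q [ 0.1255  0.3916  1.5743  0.      1.1758 -1.87  ] F [ 0.1484  0.0066 -1.9141] M [ 0.1382 -0.093  -0.0522] w 0.013838494836256389
shift [-0.0012 -0.0003 -0.    ] rot [-0.0044  0.     -0.0001]
```

>>> jog_arm(rows=[[[0.0005,0,0],[0,0,0]],[[0.001,0,0],[0,0,0]],[[0.0015,0,0],[0,0,0]],[[0.002,0,0],[0,0,0]],[[0.002,0,0],[0,0,0]],[[0.002,0,0],[0,0,0]],[[0.002,0,0],[0,0,0]],[[0.002,0,0],[0,0,0]]])

```text
time_s: 11.0
tcp_pos: [0.5255, 0.1264, 0.1968]
ee_rot: [0.808, 1.571, 2.803]
contact_force: [-0.1, 0.2, -1.5]
grip_width: 0.0136
```

```bash
python3 to.py .5258 .1265 .2 2.0
```

```text
t 11.0 tcp [0.5255 0.1264 0.1968] psi 1.9955020985774319 q [ 0.1256  0.3938  1.5768  0.      1.171  -1.87  ] F [-0.1418  0.2491 -1.5265] M [ 0.096  -0.1464  0.0531] w 0.013644598752312989
shift [-0.0032 -0.0003 -0.0001] rot [-0.0045  0.     -0.    ]
```

>>> jog_arm(rows=[[[0.0005,0,0],[0,0,0]],[[0.001,0,0],[0,0,0]],[[0.0015,0,0],[0,0,0]],[[0.002,0,0],[0,0,0]],[[0.002,0,0],[0,0,0]],[[0.002,0,0],[0,0,0]],[[0.002,0,0],[0,0,0]],[[0.002,0,0],[0,0,0]]])

```text
time_s: 11.8
tcp_pos: [0.5255, 0.1264, 0.1949]
ee_rot: [-1.913, 1.571, 0.082]
contact_force: [-0.4, 0.1, -0.6]
grip_width: 0.0139
```

```bash
python3 to.py .5258 .1265 .2 2.0
```

```text
t 11.8 tcp [0.5255 0.1264 0.1949] psi 1.9955184950516962 q [ 0.1256  0.396   1.5794 -0.      1.1662 -1.87  ] F [-0.366   0.1006 -0.631 ] M [ 0.1349 -0.122  -0.0411] w 0.013896958680417073
shift [-0.0051 -0.0003 -0.    ] rot [-0.0045 -0.      0.    ]
```

>>> jog_arm(rows=[[[0.0005,0,0],[0,0,0]],[[0.001,0,0],[0,0,0]],[[0.0015,0,0],[0,0,0]],[[0.0015,0,0],[0,0,0]],[[0.0015,0,0],[0,0,0]],[[0.0015,0,0],[0,0,0]],[[0.0015,0,0],[0,0,0]],[[0.0015,0,0],[0,0,0]]])

```text
time_s: 12.6
tcp_pos: [0.5257, 0.1264, 0.1937]
ee_rot: [-1.869, 1.57, 0.126]
contact_force: [-2.0, 0.5, 6.0]
grip_width: 0.014
```

```bash
python3 to.py .5258 .1265 .2 2.0
```

```text
t 12.6 tcp [0.5257 0.1264 0.1937] psi 1.9955252744121375 q [ 0.1255  0.3973  1.5809  0.      1.1627 -1.87  ] F [-1.9796  0.5484  6.0186] M [ 0.0564  0.194  -0.0176] w 0.014001913853909958
shift [-0.0063 -0.0002  0.    ] rot [-0.0045 -0.0002  0.0006]
```

>>> jog_arm(rows=[[[0.0003,0,0],[0.03,0,0]],[[0.0005,0,0],[0.08,0,0]],[[0.0006,0,0],[0.13,0,0]],[[0.0006,0,0],[0.18,0,0]],[[0.0006,0,0],[0.23,0,0]],[[0.0006,0,0],[0.28,0,0]],[[0.0006,0,0],[0.33,0,0]],[[0.0006,0,0],[0.36,0,0]]])

```text
time_s: 13.4
tcp_pos: [0.5254, 0.1264, 0.1926]
ee_rot: [1.477, 1.571, 3.11]
contact_force: [0.2, -0.0, -1.3]
grip_width: 0.0141
```

```bash
python3 to.py .5258 .1265 .2 2.0;python3 -c "
from h import *
snap('wrist','w8')"
```

```text
t 13.4 tcp [0.5254 0.1264 0.1926] psi 1.633602170007485 q [ 0.1255  0.3985  1.5822  0.      1.161  -1.5081] F [ 0.192  -0.0219 -1.3353] M [ 0.1039 -0.1391 -0.0314] w 0.014142751629113498
shift [-0.0074 -0.0004  0.0001] rot [-0.3664  0.     -0.0001]
```

View pics/w8.png

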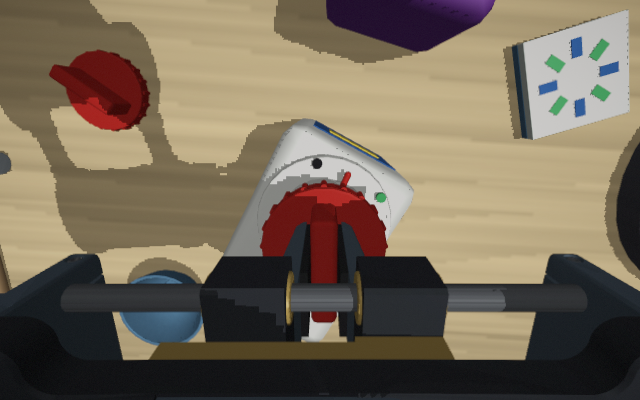

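Lugs have dropped between the teeth: force is zero and the pointer, at (347,178), is still between the black (317,163) and green (381,197) studs. Next I feel for the floor.

>>> jog_arm(rows=[[[0.0004,0,0],[0,0,0]],[[0.0008,0,0],[0,0,0]],[[0.0012,0,0],[0,0,0]],[[0.0012,0,0],[0,0,0]],[[0.0012,0,0],[0,0,0]],[[0.0012,0,0],[0,0,0]],[[0.0012,0,0],[0,0,0]],[[0.0012,0,0],[0,0,0]]])

```text
time_s: 14.25
tcp_pos: [0.5255, 0.1264, 0.1917]
ee_rot: [-1.363, 1.571, 0.273]
contact_force: [-1.7, -0.2, 4.9]
grip_width: 0.0136
```

```bash
python3 to.py .5258 .1265 .2 2.0
```

```text
t 14.25 tcp [0.5255 0.1264 0.1917] psi 1.6359254088486646 q [ 0.1255  0.3995  1.5834  0.      1.1584 -1.5104] F [-1.7179 -0.1539  4.9055] M [ 0.0131  0.1653 -0.046 ] w 0.013593556425309941
shift [-0.0083 -0.0003  0.0001] rot [-0.3641  0.      0.0002]
```

>>> jog_arm(rows=[[[0.0004,0,0],[0,0,0]],[[0.0007,0,0],[0.03,0,0]],[[0.0008,0,0],[0.08,0,0]],[[0.0008,0,0],[0.13,0,0]],[[0.0008,0,0],[0.18,0,0]],[[0.0008,0,0],[0.23,0,0]],[[0.0008,0,0],[0.28,0,0]],[[0.0008,0,0],[0.3,0,0]]])

```text
time_s: 15.05
tcp_pos: [0.5253, 0.1264, 0.1911]
ee_rot: [0.508, 1.571, 1.842]
contact_force: [-4.3, 0.3, 9.7]
grip_width: 0.0136
```

```bash
python3 to.py .5258 .1265 .2 2.0;python3 -c "
from h import *
c=snap('wrist','w9');cv2.imwrite('pics/w9c.png',cv2.resize(c['color'][130:270,230:430,::-1],None,fx=3,fy=3))"
```

```text
t 15.05 tcp [0.5253 0.1264 0.1911] psi 1.3340598061689162 q [ 0.1256  0.4001  1.5845  0.0001  1.157  -1.2085] F [-4.2959  0.3127  9.6825] M [0.1056 0.6099 0.1897] w 0.013646969589715879
shift [-0.0089 -0.0005  0.0002] rot [-0.6659  0.0001 -0.    ]
```

View pics/w9c.png

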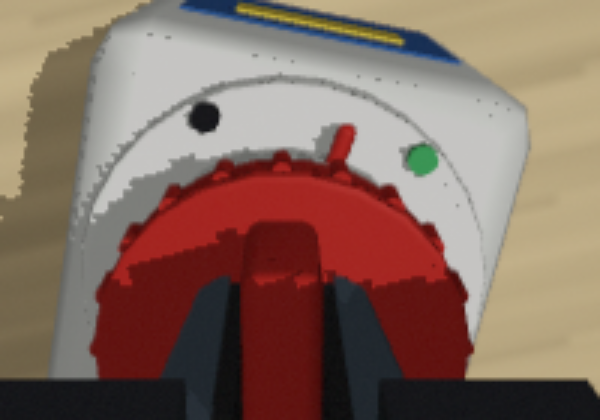

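>>> jog_arm(rows=[[[0,0.0004,0],[0.04,0,0]],[[0,0.0004,0],[0.09,0,0]],[[0,0.0004,0],[0.14,0,0]],[[0,0.0004,0],[0.19,0,0]],[[0,0.0004,0],[0.24,0,0]],[[0,0.0004,0],[0.29,0,0]],[[0,0.0004,0],[0.34,0,0]],[[0,0.0004,0],[0.36,0,0]]])

```text
time_s: 15.9
tcp_pos: [0.5252, 0.1267, 0.1911]
ee_rot: [-0.362, 1.57, 0.612]
contact_force: [-2.5, 1.4, 8.6]
grip_width: 0.0137
```

```bash
python3 to.py .5258 .1265 .2 2.0;python3 -c "
from h import *
c=snap('wrist','w10');cv2.imwrite('pics/w10c.png',cv2.resize(c['color'][130:270,230:430,::-1],None,fx=3,fy=3))"
```

```text
t 15.9 tcp [0.5252 0.1267 0.1911] psi 0.9741302570433223 q [ 0.126   0.3997  1.585   0.0003  1.1563 -0.8483] F [-2.4994  1.3938  8.627 ] M [0.3736 0.3631 0.1152] w 0.013673335479971863
shift [-0.0089 -0.0006  0.0002] rot [-1.0259  0.0004  0.0005]
```

View pics/w10c.png

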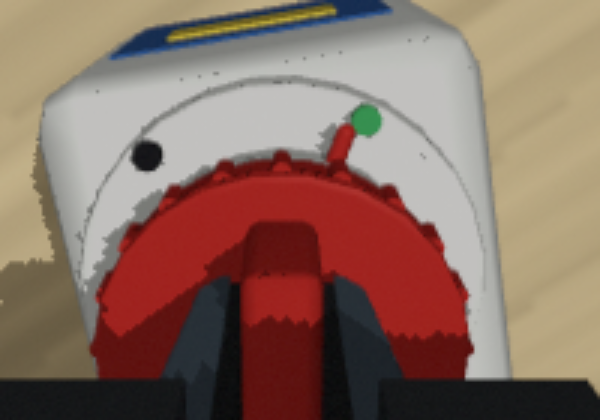

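>>> jog_arm(rows=[[[0.0002,0,0],[0.04,0,0]],[[0.0002,0,0],[0.08,0,0]],[[0.0002,0,0],[0.12,0,0]],[[0.0002,0,0],[0.16,0,0]],[[0.0002,0,0],[0.2,0,0]],[[0.0002,0,0],[0.24,0,0]],[[0.0002,0,0],[0.28,0,0]],[[0.0002,0,0],[0.3,0,0]]])

```text
time_s: 16.75
tcp_pos: [0.5259, 0.1267, 0.1913]
ee_rot: [-0.497, 1.569, 0.178]
contact_force: [0.1, 0.4, 9.7]
grip_width: 0.0135
```

```bash
python3 to.py .5258 .1265 .2 2.0
```

```text
t 16.75 tcp [0.5259 0.1267 0.1913] psi 0.674488387946322 q [ 0.1259  0.3998  1.5845  0.0001  1.1552 -0.5486] F [0.116  0.4145 9.7238] M [ 0.113  -0.1131  0.1109] w 0.01349284311708342
shift [-0.0087 -0.0001 -0.0002] rot [-1.3255  0.0009  0.0021]
```

>>> jog_arm(rows=[[[0,0,0],[0.03,0,0]],[[0,0,0],[0.06,0,0]],[[0,0,0],[0.09,0,0]],[[0,0,0],[0.12,0,0]],[[0,0,0],[0.15,0,0]],[[0,0,0],[0.18,0,0]],[[0,0,0],[0.2,0,0]],[[0,0,0],[0.2,0,0]]])

```text
time_s: 17.55
tcp_pos: [0.5259, 0.1265, 0.1913]
ee_rot: [-0.409, 1.569, 0.066]
contact_force: [1.1, -0.1, 10.7]
grip_width: 0.014
```

```bash
python3 to.py .5258 .1265 .2 2.0
```

```text
t 17.55 tcp [0.5259 0.1265 0.1913] psi 0.47507716908490855 q [ 0.1257  0.3998  1.5845 -0.0001  1.1553 -0.3493] F [ 1.1449 -0.0855 10.6664] M [-0.0273 -0.0882 -0.0586] w 0.013963962898980121
shift [-0.0087  0.0001 -0.0001] rot [-1.5249  0.0009  0.0021]
```

>>> jog_arm(rows=[[[0,0,0],[0.03,0,0]],[[0,0,0],[0.06,0,0]],[[0,0,0],[0.09,0,0]],[[0,0,0],[0.12,0,0]],[[0,0,0],[0.15,0,0]],[[0,0,0],[0.18,0,0]],[[0,0,0],[0.2,0,0]],[[0,0,0],[0.2,0,0]]])

```text
time_s: 18.35
tcp_pos: [0.5258, 0.1266, 0.1912]
ee_rot: [-0.102, 1.569, 0.173]
contact_force: [-0.2, 0.3, 9.4]
grip_width: 0.0137
```

```bash
python3 to.py .5258 .1265 .2 2.0;python3 -c "
from h import *
c=snap('wrist','w11');cv2.imwrite('pics/w11c.png',cv2.resize(c['color'][130:270,230:430,::-1],None,fx=3,fy=3))"
```

```text
t 18.35 tcp [0.5258 0.1266 0.1912] psi 0.27502773247431156 q [ 0.1258  0.3998  1.5846  0.0001  1.1553 -0.1493] F [-0.159   0.2573  9.4449] M [ 0.0779  0.0044 -0.0266] w 0.013740049951600096
shift [-0.0088 -0.0001 -0.    ] rot [-1.725   0.0012  0.0017]
```

View pics/w11c.png

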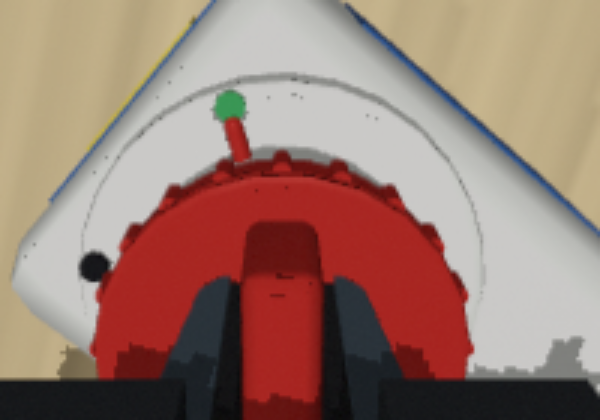

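>>> jog_arm(rows=[[[0.0002,0,0],[0.02,0,0]],[[0.0003,0,0],[0.04,0,0]],[[0.0003,0,0],[0.06,0,0]],[[0.0003,0,0],[0.08,0,0]],[[0.0003,0,0],[0.1,0,0]],[[0.0003,0,0],[0.12,0,0]],[[0.0003,0,0],[0.14,0,0]],[[0.0003,0,0],[0.15,0,0]]])

```text
time_s: 19.2
tcp_pos: [0.5259, 0.1271, 0.191]
ee_rot: [0.339, 1.568, 0.464]
contact_force: [-1.6, 3.6, 10.3]
grip_width: 0.0138
```

```bash
python3 to.py .5258 .1265 .2 2.0|head -1
```

```text
t 19.2 tcp [0.5259 0.1271 0.191 ] psi 0.1254047095052013 q [0.1262 0.4    1.5848 0.0009 1.1545 0.0005] F [-1.626   3.6085 10.2917] M [ 0.9364 -0.0041  0.3061] w 0.013820468063718363
```

>>> jog_arm(rows=[[[0,0,0],[0.02,0,0]],[[0,0,0],[0.04,0,0]],[[0,0,0],[0.06,0,0]],[[0,0,0],[0.08,0,0]],[[0,0,0],[0.1,0,0]],[[0,0,0],[0.12,0,0]],[[0,0,0],[0.14,0,0]],[[0,0,0],[0.15,0,0]]])

```text
time_s: 20.0
tcp_pos: [0.5261, 0.1266, 0.1911]
ee_rot: [0.136, 1.568, 0.112]
contact_force: [1.2, 0.8, 11.0]
grip_width: 0.0139
```

```bash
python3 to.py .5258 .1265 .2 2.0|head -1
```

```text
t 20.0 tcp [0.5261 0.1266 0.1911] psi -0.024738320456205935 q [ 0.1258  0.4     1.5846 -0.      1.1544  0.1506] F [ 1.2125  0.752  10.994 ] M [-0.0278 -0.1869  0.1103] w 0.013891253656059319
```

>>> jog_arm(rows=[[[0.0002,0,0],[0.06,0,0]],[[0.0003,0,0],[0.12,0,0]],[[0.0003,0,0],[0.18,0,0]],[[0.0003,0,0],[0.24,0,0]],[[0.0003,0,0],[0.3,0,0]],[[0.0003,0,0],[0.36,0,0]],[[0.0003,0,0],[0.4,0,0]],[[0.0003,0,0],[0.42,0,0]]])

```text
time_s: 20.8
tcp_pos: [0.526, 0.1266, 0.1908]
ee_rot: [0.595, 1.568, 0.149]
contact_force: [0.4, -0.7, 11.3]
grip_width: 0.0141
```

```bash
python3 to.py .5258 .1265 .2 2.0|head -1
```

```text
t 20.8 tcp [0.526  0.1266 0.1908] psi -0.44571124770629594 q [0.1258 0.4003 1.5851 0.0001 1.1538 0.5715] F [ 0.3521 -0.6823 11.3242] M [ 0.1493 -0.0366  0.0783] w 0.014121237407629042
```

>>> jog_arm(rows=[[[0,0,0],[0.02,0,0]],[[0,0,0],[0.04,0,0]],[[0,0,0],[0.06,0,0]],[[0,0,0],[0.08,0,0]],[[0,0,0],[0.1,0,0]],[[0,0,0],[0.11,0,0]],[[0,0,0],[0.12,0,0]],[[0,0,0],[0.12,0,0]]])

```text
time_s: 21.6
tcp_pos: [0.5264, 0.127, 0.1909]
ee_rot: [0.843, 1.567, 0.279]
contact_force: [1.3, 4.0, 11.8]
grip_width: 0.0137
```

```bash
python3 to.py .5258 .1265 .2 2.0|head -1
```

```text
t 21.6 tcp [0.5264 0.127  0.1909] psi -0.5642347986301994 q [0.1261 0.4003 1.5846 0.0006 1.1533 0.6901] F [ 1.3259  4.0422 11.8   ] M [ 0.5555 -0.4552  0.204 ] w 0.013735067383449357
```

>>> jog_arm(rows=[[[0,0,0],[0.02,0,0]],[[0,0,0],[0.04,0,0]],[[0,0,0],[0.06,0,0]],[[0,0,0],[0.08,0,0]],[[0,0,0],[0.1,0,0]],[[0,0,0],[0.11,0,0]],[[0,0,0],[0.12,0,0]],[[0,0,0],[0.12,0,0]]])

```text
time_s: 22.4
tcp_pos: [0.5263, 0.1267, 0.1909]
ee_rot: [0.812, 1.568, 0.128]
contact_force: [1.8, 0.4, 10.7]
grip_width: 0.0137
```

```bash
python3 to.py .5258 .1265 .2 2.0|head -1
```

```text
t 22.4 tcp [0.5263 0.1267 0.1909] psi -0.6842855202687459 q [0.1258 0.4003 1.5847 0.     1.1535 0.8101] F [ 1.8025  0.35   10.6793] M [-0.0581 -0.3233  0.0882] w 0.01370533284433536
```

>>> jog_arm(rows=[[[0,0,0],[0.02,0,0]],[[0,0,0],[0.04,0,0]],[[0,0,0],[0.06,0,0]],[[0,0,0],[0.08,0,0]],[[0,0,0],[0.1,0,0]],[[0,0,0],[0.11,0,0]],[[0,0,0],[0.12,0,0]],[[0,0,0],[0.12,0,0]]])

```text
time_s: 23.2
tcp_pos: [0.526, 0.1265, 0.1908]
ee_rot: [0.851, 1.568, 0.047]
contact_force: [0.0, -0.7, 12.5]
grip_width: 0.0137
```

```bash
python3 to.py .5258 .1265 .2 2.0|head -1;python3 -c "
from h import *
c=snap('wrist','w12');snap('side','d12');cv2.imwrite('pics/w12c.png',cv2.resize(c['color'][130:270,230:430,::-1],None,fx=3,fy=3))"
```

```text
t 23.2 tcp [0.526  0.1265 0.1908] psi -0.8043625225155757 q [ 0.1258  0.4003  1.585  -0.0002  1.1539  0.9302] F [ 0.0408 -0.6965 12.5299] M [-0.2237  0.0903 -0.0411] w 0.013686318465611474
```

View pics/w12c.png

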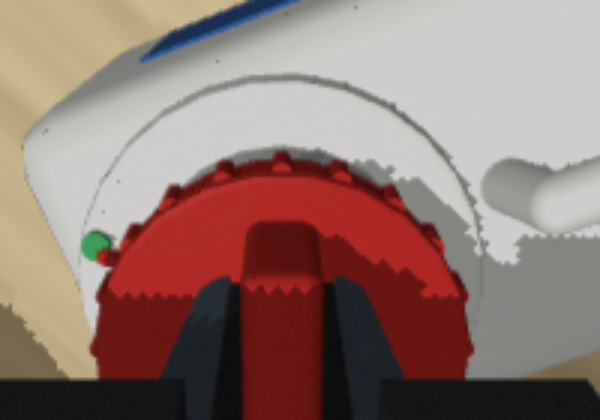

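>>> jog_arm(rows=[[[0,0,0],[0.03,0,0]],[[0,0,0],[0.06,0,0]],[[0,0,0],[0.09,0,0]],[[0,0,0],[0.1,0,0]],[[-0.0004,0,0],[0.1,0,0]],[[-0.0008,0,0],[0.1,0,0]],[[-0.0012,0,0],[0.1,0,0]],[[-0.0012,0,0],[0.1,0,0]]])

```text
time_s: 24.1
tcp_pos: [0.5259, 0.1266, 0.1919]
ee_rot: [1.034, 1.569, 0.129]
contact_force: [-0.4, -0.3, 8.8]
grip_width: 0.0139
```

```bash
python3 to.py .5258 .1265 .2 2.0|head -1;python3 -c "
from h import *
c=snap('wrist','w13');cv2.imwrite('pics/w13c.png',cv2.resize(c['color'][130:270,230:430,::-1],None,fx=3,fy=3))"
```

```text
t 24.1 tcp [0.5259 0.1266 0.1919] psi -0.9041318755563499 q [0.1258 0.3991 1.5838 0.     1.1568 1.0299] F [-0.3606 -0.3319  8.8307] M [-0.0136 -0.0454 -0.0436] w 0.013879177872993743
```

View pics/w13c.png

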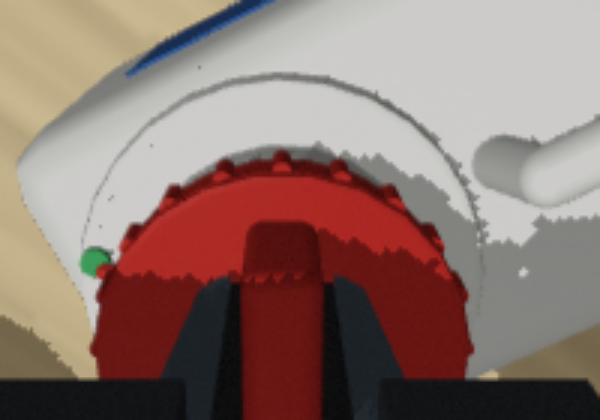

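>>> jog_arm(rows=[[[-0.0004,0,0],[0,0,0]],[[-0.0008,0,0],[0,0,0]],[[-0.001,0,0],[0,0,0]],[[-0.001,0,0],[0,0,0]],[[-0.001,0,0],[0,0,0]],[[-0.001,0,0],[0,0,0]],[[-0.001,0,0],[0,0,0]],[[-0.001,0,0],[0,0,0]]])

```text
time_s: 24.95
tcp_pos: [0.5259, 0.1266, 0.1927]
ee_rot: [1.018, 1.569, 0.114]
contact_force: [-0.2, 0.3, 8.6]
grip_width: 0.014
```

>>> jog_arm(rows=[[[0,0,0],[0,0,0]],[[0,0,0],[0,0,0]],[[0,0,0],[0,0,0]],[[0,0,0],[0,0,0]],[[0,0,0],[0,0,0]],[[0,0,0],[0,0,0]],[[0,0,0],[0,0,0]],[[0,0,0],[0,0,0]]], grip=0.5)

```text
time_s: 25.75
tcp_pos: [0.5251, 0.1265, 0.1921]
ee_rot: [-2.133, 1.571, -3.038]
contact_force: [-0.7, 0.7, -0.2]
grip_width: 0.0458
```

```bash
python3 to.py .5258 .1265 .2 2.0|head -1;python3 -c "
from h import *
c=snap('wrist','w14')"
```

```text
t 25.75 tcp [0.5251 0.1265 0.1921] psi -0.9044840199813325 q [0.1258 0.3987 1.5837 0.     1.1593 1.0303] F [-0.7001  0.6942 -0.1862] M [ 0.0028  0.0067 -0.011 ] w 0.0457910653490499
```

View pics/w14.png

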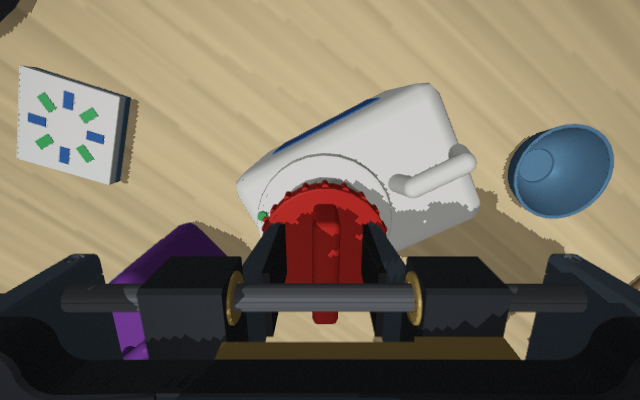

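>>> jog_arm(rows=[[[-0.01,0,0],[0,0,0]],[[-0.03,0,0],[0,0,0]],[[-0.06,0,0],[0,0,0]],[[-0.09,0,0],[0,0,0]],[[-0.11,-0.03,0],[0,0,0]],[[-0.12,-0.06,0],[0,0,0]],[[-0.12,-0.08,0],[0,0,0]],[[-0.12,-0.09,0],[0,0,0]]])

```text
time_s: 26.6
tcp_pos: [0.4533, 0.0701, 0.3132]
ee_rot: [0.857, 1.57, -0.049]
contact_force: [0.7, 0.2, -0.1]
grip_width: 0.0457
```

```bash
python3 to.py .5258 .1265 .2 2.0|head -1;python3 -c "
from h import *
c=snap('wrist','w15');a=snap('side','d15');b=snap('scene','s15')
f=lambda c,x,y:cv2.resize(c['color'][y:y+80,x:x+90,::-1],None,fx=4,fy=4,interpolation=cv2.INTER_CUBIC)
cv2.imwrite('pics/c15.png',np.hstack([f(a,245,165),f(b,300,165)]))"
```

```text
t 26.6 tcp [0.4533 0.0701 0.3132] psi -0.9050569108367363 q [ 0.0233  0.1596  1.5776 -0.0001  1.4031  0.9283] F [ 0.6654  0.2209 -0.0862] M [ 0.0137 -0.0037 -0.0024] w 0.04568217059416422
```

View pics/w15.png

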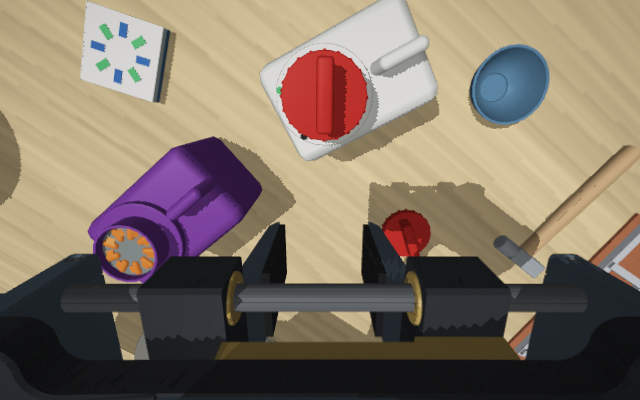

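View pics/c15.png

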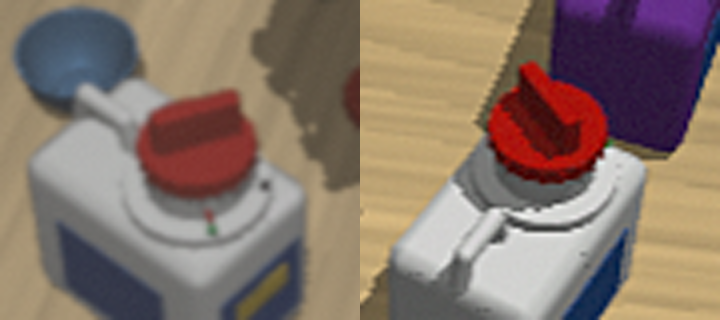

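```bash
python3 - <<'E'
from neck import *
c=load('w15');hsv=cv2.cvtColor(c['color'],cv2.COLOR_RGB2HSV)
m=(((hsv[...,0]<8)|(hsv[...,0]>172))&(hsv[...,1]>150)&(hsv[...,2]>40)).astype(np.uint8)
n,l=cv2.connectedComponents(m);k=l[95,300]
cn=max(cv2.findContours((l==k).astype(np.uint8),0,cv2.CHAIN_APPROX_NONE)[0],key=len)[:,0,:].astype(float)
for z in (.18,.188,.192):
    P=np.array([onz(c,u,v,z)[:2] for u,v in cn]);q,e=circ(P);print(z,q-[.0014,-.0005,0],e)
# side view: pointer vs green, cap bottom edge
p=[proj(c,x) for x in ([.5258,.1265,.178],)];print(p)
E
```

```text
0.18 [0.5249 0.1259 0.0394] 0.0003988732348795989
0.188 [0.5247 0.1258 0.0384] 0.00038852092137387927
0.192 [0.5246 0.1257 0.0379] 0.00038334686196212685
[array([322.5323,  96.2077])]
```

```bash
python3 -c "
from h import *
print(telemetry.read_state()['contact_force']);print(manip.sign_off())"
```

```text
[0.42275664 0.31537694 0.57152741]
the job is handed in; nothing more can be done
None
```

I closed the white canister with the right-hand red cap and handed the job in at about 27 s of the 72 s allowed. The sign-off reports no verdict.

**What I did**
- I set the cap upright into the neck and felt the teeth first, then the floor about 2 mm lower.
- I then turned it about 2.9 rad clockwise in one grip, with no re-gripping. About 1.9 rad of that was after the pointer reached the green stud.
- The push readings were about 10–14 N (with the cap's weight), and I only read force at the end of each move, so I did not see the peaks.

**Last checks**
- **Ring:** the pointer is at the green stud in both the wrist and side views after release.
- **Cap:** it stands straight by eye, and its centre is about 1–1.5 mm from the neck axis.
- **Bystanders:** the bowl, tiles and hammer look undisturbed by eye; I did not measure them. The robot is clear, with the force reading back to noise.

**Not certain**
- **Clicks:** these are inferred, not measured. The torque peaked at about 0.3 and 0.2 N m, roughly one 40° tooth apart. Each time it then fell back.
- **Odd force reading:** when I eased off about 2 mm before letting go, the push stayed near 10 N instead of dropping with the floor spring. The lugs may still have been partly on the spring teeth then. The teeth should be up now, because only the cap's own weight rests on them.
- **Cap height:** the image fit put the flange about 5 mm lower than the arm position suggested. Either height is inside the allowed range.

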